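Pack the valve-ball carrier at the spare-parts counter

ROBOT

A 6-joint arm with a two-finger parallel gripper is mounted at the origin on the work surface. World frame = base frame: x ahead of the robot, y to its left, z up, the work surface at z = 0. Lengths are in m, angles in rad, forces in N, time in s.
With the tool pointing down it reaches from about 0.275 to 0.875 m from the base axis. Payload 12.5 kg.
Tool frame: the origin (TCP) lies at the very end of the fingers, on their centre line; the grasp point (between the pads) lies 19 mm behind it; x points along the fingers, y is the direction in which the jaws open and shut, and the axes are right-handed (so a half turn about x gives the same grasp; the last joint's range is limited). The gripper opens to 85 mm and grips with 20 to 120 N. Pads are 22 mm wide; open, the fingers measure 114 mm over their backs; the gripper's body (76 mm by 85 mm) begins 54 mm behind the grasp point. The pads swing forward as they close: fully open they stand 13 mm farther back than shut.
Start: joints at [1.099, 0.351, 1.652, -0, 1.139, -0.085], TCP at [0.207, 0.509, 0.231] pointing down, gripper open.
Joint ranges: [-2.75, 2.75], [-0.79, 2.1], [0.01, 2.65], [-1.57, 4.71], [0.07, 3.14], [-2.87, 2.87]. Speed limits (rad/s): [2.22, 2.22, 2.79, 3.14, 3.14, 3.14].

INTERFACE

Orientations are given as a 3x3 rotation matrix whose columns are the frame's x, y, z axes.
In Python, from bench import manip gives the robot as it stands. Calls block until the motion is done:
- manip.move_ptp(position, orientation): joint-space move of the TCP to a pose.
- manip.move_l(position, attitude=None, max_speed=0.15): straight line of the TCP; attitude=None keeps the orientation; max_speed is the mean speed in m/s.
- manip.move_j(angles): joint-space move.
- manip.set_gripper(opening, effort=None): opening from 0.0 (shut) to 1.0 (fully open); effort is the grip in N (None keeps the last); returns when the fingers have stopped.
- manip.dwell(seconds).
- manip.inverse_kinematics(position, orientation): joint angles nearest the present ones, or None.
- manip.grab_frame(name): name is "scene" or "top" or "wrist"; returns (picture, depth): 384x512x3 uint8, red, green, blue; 384x512 float32, m along the optical axis (not along the pixel's ray), 0 where there is no reading.
- manip.get_calibration(name): a dict with "camera_matrix" (3x3 intrinsics, pixels), "k1" (the pictures are not rectified: a ray, as slopes to the right and down, at radius r is drawn at 1 + k1 r^2 times it, then the intrinsics apply), "R" (3x3) and "t" (3): a world point X has camera coordinates R X + t. Camera axes: x right, y down, z forward; pixel columns grow to the right and rows downward; lengths in m; the calibration is good to about 2 mm. A picture is of the moment at which its call begins: read the wrist's pose just before it. get_calibration takes no time and is no camera call; for the wrist camera it gives the pose at the moment of the call.
A pose or a line that the arm cannot do raises manip.Unreachable and nothing moves.
- manip.sign_off(): hands the job in, once; it reports no verdict.
Trained networks look in the newest picture that a camera, given by its name, has taken for a name from the list of things; names that differ only in an ending like _2 or _b are one class to them, and where a whole thing is asked for, a point or a joint stands for the part that bears it (a point fixed in the world has none). Each returns a list of dicts, best first, with "confidence" (0 to 1); they miss things now and then, are a little off and sometimes report something else, mostly with a low value. They report only what shows in the picture. A call takes as long as a camera call.
- manip.look_for(camera, name): "at" ([x, y, z] in m, in world coordinates, good to about 4 mm: the middle of the surface that is visible of it).
Readings, each from a call of its own:
- manip.current_time(): time.
- manip.current_qpos(): joint angles.
- manip.current_joint_vel(): joint speeds.
- manip.current_joint_torque(): joint torques, N m.
- manip.current_ee_pos(): TCP position.
- manip.current_tcp_rot(): TCP orientation.
- manip.current_force(): force on the tool from outside, world axes, zero at the start.
- manip.current_ft_torque(): the same for the moment, N m.
- manip.current_grip_width(): opening from 0.0 (shut) to 1.0 (fully open).
Only numpy, scipy, OpenCV 4.12 (cv2) and the standard library are available. Lean on these libraries where they do the work, as an engineer would, in place of code of your own. Each camera call takes 0.05 s, during which the arm holds its last target.

TASK

Pack the valve balls for dispatch: clear the yellow-handled scraper off the white carrier and slide it blade first, fully home, into the free channel of the green tool rack, put every steel ball from the blue tray into a well of the carrier, one per well, and drop every brass ball, which does not belong to this order, into the orange reject basket. The number of balls varies, something may get knocked aside while you work, and the can and the carton standing about are to be left alone.

Things in the scene. Friction and masses are not known exactly. Their poses are not given: they have to be found in the camera images.
- tray: fixed shallow blue sorting tray, 160 (x) x 230 (y) mm outside, floor 3 mm thick, lip all round 4 mm thick whose top is 10 mm above the table; origin at the centre of its underside. The valve balls stand in it.
- carrier: fixed white carrier plate with six square wells, 108 (x) x 156 (y) x 16 mm tall; origin at the centre of its underside. Wells are 41 mm square and 9 mm deep in 2 rows (48 mm apart in x) of 3 (48 mm apart in y). A ball in a well stands with its centre 3.5 mm above the plate's top face (7 mm if it lies on its round side).
- carrier_hole0 (a point): centre of the mouth of well 0 of the carrier, on the plate's top face (16 mm above the table); axes as the carrier's
- carrier_hole1 (a point): centre of the mouth of well 1 of the carrier, on the plate's top face (16 mm above the table); axes as the carrier's
- carrier_hole2 (a point): centre of the mouth of well 2 of the carrier, on the plate's top face (16 mm above the table); axes as the carrier's
- carrier_hole3 (a point): centre of the mouth of well 3 of the carrier, on the plate's top face (16 mm above the table); axes as the carrier's
- carrier_hole4 (a point): centre of the mouth of well 4 of the carrier, on the plate's top face (16 mm above the table); axes as the carrier's
- carrier_hole5 (a point): centre of the mouth of well 5 of the carrier, on the plate's top face (16 mm above the table); axes as the carrier's
- basket_in (a point): centre of the inner floor of the fixed orange slatted reject basket, which is 110 (x) x 140 (y) x 60 mm tall outside, walls 4 mm, open on top; axes along its sides
- slot (a point): mouth of the free channel of the fixed green tool rack (90 mm deep, 23 mm tall): middle of its width, on its floor, 6 mm above the table. x points into the channel (end stop 90 mm in), z up. Side walls 60 mm apart; 12 mm high gap under lips from both sides that leave 32 mm open above. The next channel, 75 mm to +y, holds a fixed red scraper.
- scraper: loose yellow-handled scraper, 160 g, starts flat across the carrier. Origin on its underside, x to the blade's tip, z up. Blade 50 mm wide, 4 thick (z 0-4), x 5 to 85; handle 22 wide (y), 20 tall (z 0-20), x -87 to 5; 30 wide, 12 tall collar at x 1-23. Balance near x = 20. Grip across the handle, e.g. x = -28. Fully home, the handle's end meets the rack's front face.
- blade_tip (a point): middle of the scraper blade's tip edge, mid thickness (x = 85, z = 2 mm in the scraper's frame)
- steel1: steel (silver) valve ball: a ball of 32 mm diameter with two parallel flats (20 mm across, each with a dark bore mark) cut 12.5 mm either side of its centre, so 25 mm tall when it stands on a flat; about 80 g. Origin at the ball's centre, z through the flats. Starts standing on a flat on the floor of the blue tray. Absent in some starts.
- steel2: steel (silver) valve ball: a ball of 32 mm diameter with two parallel flats (20 mm across, each with a dark bore mark) cut 12.5 mm either side of its centre, so 25 mm tall when it stands on a flat; about 80 g. Origin at the ball's centre, z through the flats. Starts standing on a flat on the floor of the blue tray. Absent in some starts.
- steel3: steel (silver) valve ball: a ball of 32 mm diameter with two parallel flats (20 mm across, each with a dark bore mark) cut 12.5 mm either side of its centre, so 25 mm tall when it stands on a flat; about 80 g. Origin at the ball's centre, z through the flats. Starts standing on a flat on the floor of the blue tray. Absent in some starts.
- steel4: steel (silver) valve ball: a ball of 32 mm diameter with two parallel flats (20 mm across, each with a dark bore mark) cut 12.5 mm either side of its centre, so 25 mm tall when it stands on a flat; about 80 g. Origin at the ball's centre, z through the flats. Starts standing on a flat on the floor of the blue tray. Absent in some starts.
- steel5: steel (silver) valve ball: a ball of 32 mm diameter with two parallel flats (20 mm across, each with a dark bore mark) cut 12.5 mm either side of its centre, so 25 mm tall when it stands on a flat; about 80 g. Origin at the ball's centre, z through the flats. Starts standing on a flat on the floor of the blue tray. Absent in some starts.
- steel6: steel (silver) valve ball: a ball of 32 mm diameter with two parallel flats (20 mm across, each with a dark bore mark) cut 12.5 mm either side of its centre, so 25 mm tall when it stands on a flat; about 80 g. Origin at the ball's centre, z through the flats. Starts standing on a flat on the floor of the blue tray. Absent in some starts.
- brass1: brass (yellow) valve ball: a ball of 32 mm diameter with two parallel flats (20 mm across, each with a dark bore mark) cut 12.5 mm either side of its centre, so 25 mm tall when it stands on a flat; about 80 g. Origin at the ball's centre, z through the flats. Starts standing on a flat on the floor of the blue tray. Absent in some starts.
- brass2: brass (yellow) valve ball: a ball of 32 mm diameter with two parallel flats (20 mm across, each with a dark bore mark) cut 12.5 mm either side of its centre, so 25 mm tall when it stands on a flat; about 80 g. Origin at the ball's centre, z through the flats. Starts standing on a flat on the floor of the blue tray. Absent in some starts.
- brass3: brass (yellow) valve ball: a ball of 32 mm diameter with two parallel flats (20 mm across, each with a dark bore mark) cut 12.5 mm either side of its centre, so 25 mm tall when it stands on a flat; about 80 g. Origin at the ball's centre, z through the flats. Starts standing on a flat on the floor of the blue tray. Absent in some starts.
- can: bystander: red can, 52 mm across, 85 mm tall, origin under its centre
- carton: bystander: cardboard carton, 90 x 70 x 60 mm, origin under its centre

How it is judged:
At the end, for the whole second after the job is handed in: Scraper blade at least 72 mm inside the free channel (80 is fully home), within 0.2 rad of its direction; each steel ball down in its own well (its centre within 12 mm of the centre of the well's mouth); each brass ball inside the basket; all released and at rest (x of blade_tip in the frame of slot above 0.072 m and y of blade_tip in the frame of slot between -0.015 and 0.015 m and z of blade_tip in the frame of slot between -0.003 and 0.013 m and angle between the x axis of scraper and the x axis of slot, either way round below 0.2 rad and linear speed of each of scraper, steel1, steel2, steel3, steel4, steel5, steel6, brass1, brass2, brass3 below 0.03 m/s and (distance between steel1 and carrier_hole0 below 0.012 m or distance between steel1 and carrier_hole1 below 0.012 m or distance between steel1 and carrier_hole2 below 0.012 m or distance between steel1 and carrier_hole3 below 0.012 m or distance between steel1 and carrier_hole4 below 0.012 m or distance between steel1 and carrier_hole5 below 0.012 m) and (distance between steel2 and carrier_hole0 below 0.012 m or distance between steel2 and carrier_hole1 below 0.012 m or distance between steel2 and carrier_hole2 below 0.012 m or distance between steel2 and carrier_hole3 below 0.012 m or distance between steel2 and carrier_hole4 below 0.012 m or distance between steel2 and carrier_hole5 below 0.012 m) and (distance between steel3 and carrier_hole0 below 0.012 m or distance between steel3 and carrier_hole1 below 0.012 m or distance between steel3 and carrier_hole2 below 0.012 m or distance between steel3 and carrier_hole3 below 0.012 m or distance between steel3 and carrier_hole4 below 0.012 m or distance between steel3 and carrier_hole5 below 0.012 m) and (distance between steel4 and carrier_hole0 below 0.012 m or distance between steel4 and carrier_hole1 below 0.012 m or distance between steel4 and carrier_hole2 below 0.012 m or distance between steel4 and carrier_hole3 below 0.012 m or distance between steel4 and carrier_hole4 below 0.012 m or distance between steel4 and carrier_hole5 below 0.012 m) and (distance between steel5 and carrier_hole0 below 0.012 m or distance between steel5 and carrier_hole1 below 0.012 m or distance between steel5 and carrier_hole2 below 0.012 m or distance between steel5 and carrier_hole3 below 0.012 m or distance between steel5 and carrier_hole4 below 0.012 m or distance between steel5 and carrier_hole5 below 0.012 m) and (distance between steel6 and carrier_hole0 below 0.012 m or distance between steel6 and carrier_hole1 below 0.012 m or distance between steel6 and carrier_hole2 below 0.012 m or distance between steel6 and carrier_hole3 below 0.012 m or distance between steel6 and carrier_hole4 below 0.012 m or distance between steel6 and carrier_hole5 below 0.012 m) and x of brass1 in the frame of basket_in between -0.053 and 0.053 m and y of brass1 in the frame of basket_in between -0.068 and 0.068 m and z of brass1 in the frame of basket_in between -0.005 and 0.07 m and x of brass2 in the frame of basket_in between -0.053 and 0.053 m and y of brass2 in the frame of basket_in between -0.068 and 0.068 m and z of brass2 in the frame of basket_in between -0.005 and 0.07 m and x of brass3 in the frame of basket_in between -0.053 and 0.053 m and y of brass3 in the frame of basket_in between -0.068 and 0.068 m and z of brass3 in the frame of basket_in between -0.005 and 0.07 m); the robot touches nothing.
It fails at once if the can is pushed more than 30 mm from its place (distance of can from where it was at the start of the episode above 0.03 m).
It fails at once if the carton is pushed more than 30 mm from its place (distance of carton from where it was at the start of the episode above 0.03 m).
Of steel1, steel2, steel3, steel4, steel5, steel6 only 5 to 6 are there at a start; the rules pass over those that are not, and their reading is None.
Of brass1, brass2, brass3 only 2 to 3 are there at a start; the rules pass over those that are not, and their reading is None.
At some moment in a run one of scraper, steel1, steel2, steel3, steel4, steel5, steel6, brass1, brass2, brass3 may be knocked a few centimetres aside while the robot is not near it.
Once in a run the grip may slacken for a moment while it holds something.
It also fails if it takes over 200 s, if anything falls off the work surface, if the arm or the gripper's body presses on something with over 40 N, if the wrist force passes 120 N, or if a joint passes its speed limit or range.

## Working session

There is one attempt and no reset: what is moved stays moved. The work goes in short steps, each a Python script; the robot and the scene stay as the last script left them, time stands still between calls to the robot, and variables do not carry over. Pictures are saved under pics/ and viewed, and the job is handed in when it is done.

```bash
ls; mkdir -p pics; python3 - <<'E'
from bench import manip
import cv2
for n in ["scene","top","wrist"]:
    im,d=manip.grab_frame(n)
    cv2.imwrite(f"pics/a_{n}.png",im[:,:,::-1])
    c=manip.get_calibration(n); print(n,c)
print(manip.current_time())
E
```

```text
pics
scene {'camera_matrix': array([[477.81734493,   0.        , 251.81117225],
       [  0.        , 477.81734493, 186.29513625],
       [  0.        ,   0.        ,   1.        ]]), 'k1': 0.05531364988555871, 'R': array([[-0.17541279,  0.98436322, -0.01610614],
       [ 0.58201968,  0.09049296, -0.80812383],
       [-0.79402988, -0.15112935, -0.58879239]]), 't': array([ 0.16994167, -0.27469891,  1.61055091])}
top {'camera_matrix': array([[371.22368572,   0.        , 260.60091029],
       [  0.        , 371.22368572, 192.0634686 ],
       [  0.        ,   0.        ,   1.        ]]), 'k1': -0.010511313428970872, 'R': array([[-0.02761496, -0.99938743, -0.02149831],
       [-0.99742229,  0.0289728 , -0.06564566],
       [ 0.06622832,  0.01963009, -0.99761138]]), 't': array([-0.02554717,  0.59745466,  0.89638763])}
wrist {'camera_matrix': array([[293.1241566 ,   0.        , 253.0216501 ],
       [  0.        , 293.1241566 , 189.58347267],
       [  0.        ,   0.        ,   1.        ]]), 'k1': -0.00601821806263193, 'R': array([[ 0.37741183,  0.92604403, -0.00166128],
       [ 0.88180167, -0.35883169,  0.3060484 ],
       [ 0.28281818, -0.11697121, -0.9520145 ]]), 't': array([-0.54951139, -0.03910311,  0.38118766])}
0.15
```

View pics/a_top.png

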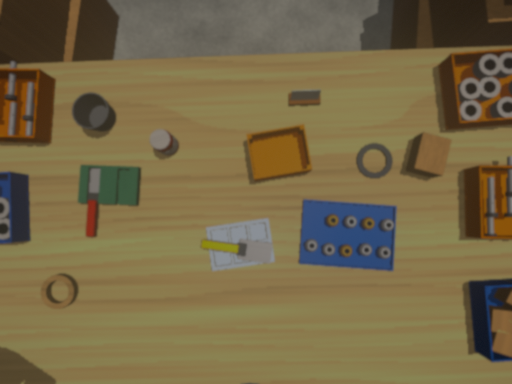

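View pics/a_scene.png

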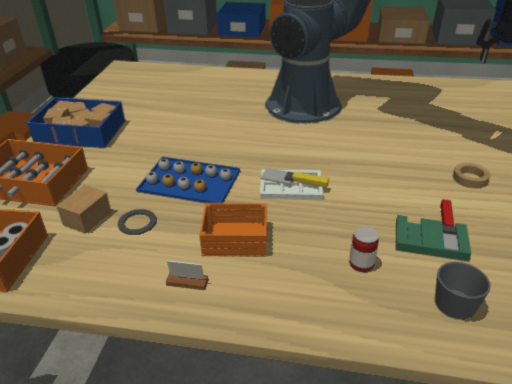

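View pics/a_wrist.png

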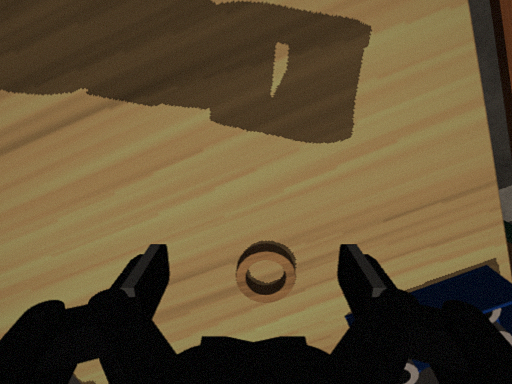

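```bash
cat > h.py <<'E'
from bench import manip
import numpy as np, cv2
def undist(c,uv):
    K=c["camera_matrix"]; p=(np.atleast_2d(np.array(uv,float))-K[:2,2])/[K[0,0],K[1,1]]
    q=p.copy()
    for _ in range(10): q=p/(1+c["k1"]*(q**2).sum(1,keepdims=True))
    return q
def px2w(c,uv,z):
    q=undist(c,uv); d=np.c_[q,np.ones(len(q))]@c["R"]   # R^T d
    o=-c["R"].T@c["t"]
    return o+d*((z-o[2])/d[:,2])[:,None]
def w2px(c,X):
    Y=np.atleast_2d(X)@c["R"].T+c["t"]; p=Y[:,:2]/Y[:,2:]
    p=p*(1+c["k1"]*(p**2).sum(1,keepdims=True)); K=c["camera_matrix"]
    return p*[K[0,0],K[1,1]]+K[:2,2]
def down(yaw):
    "tool down, jaw (y) axis at angle yaw in world xy"
    x=np.array([0,0,-1.]); y=np.array([np.cos(yaw),np.sin(yaw),0]); return np.c_[x,y,np.cross(x,y)]
def snap(name,fn=None):
    c=manip.get_calibration(name); im,d=manip.grab_frame(name)
    if fn: cv2.imwrite("pics/"+fn,im[:,:,::-1])
    return c,im,d
E
python3 - <<'E'
from h import *
c,im,d=snap("top")
for n in ["tray","carrier","basket_in","slot","scraper","blade_tip","steel1","brass1","can","carton"]:
    for r in manip.look_for("top",n): print(n,np.round(r["at"],3),round(r["confidence"],2))
for k in ["top","wrist"]:
    c=manip.get_calibration(k); print(k,-c["R"].T@c["t"], c["R"][2])
print(manip.current_tcp_rot().round(3))
cv2.imwrite("pics/b.png",cv2.resize(im[130:290,60:460],None,fx=2,fy=2,interpolation=cv2.INTER_CUBIC)[:,:,::-1])
E
```

```text
tray [ 0.485 -0.253  0.006] 0.56
carrier [0.483 0.024 0.008] 0.87
carrier [ 0.485 -0.252  0.004] 0.26
basket_in [ 0.691 -0.091  0.003] 0.87
slot [0.613 0.344 0.023] 0.84
scraper [ 0.46  -0.003  0.02 ] 0.74
blade_tip [ 0.455 -0.008  0.024] 0.86
steel1 [ 0.458 -0.161  0.026] 0.56
steel1 [ 0.52  -0.257  0.025] 0.48
steel1 [ 0.505 -0.349  0.029] 0.46
steel1 [ 0.439 -0.334  0.022] 0.45
steel1 [0.616 0.343 0.024] 0.16
brass1 [ 0.52  -0.217  0.024] 0.66
brass1 [ 0.509 -0.3    0.024] 0.51
brass1 [ 0.519 -0.259  0.022] 0.32
can [ 0.504 -0.345  0.033] 0.33
carton [ 0.665 -0.444  0.055] 0.62
top [ 0.53584287 -0.06043762  0.93291759] [ 0.06622832  0.01963009 -0.99761138]
wrist [0.13411421 0.53952203 0.37435018] [ 0.28319812 -0.11622699 -0.95199271]
[[ 0.     0.377  0.926]
 [-0.     0.926 -0.377]
 [-1.    -0.     0.   ]]
```

View pics/b.png

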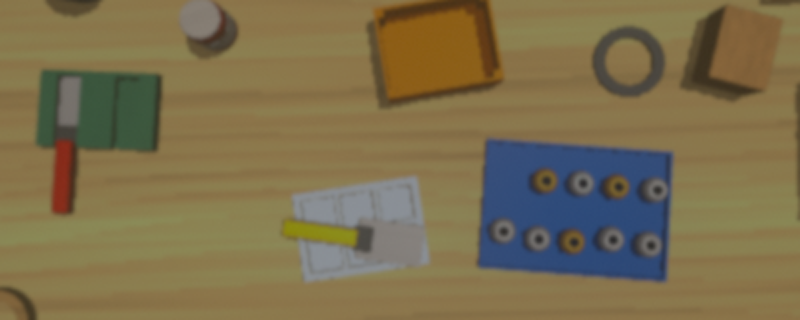

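```bash
cat > v.py <<'E'
from h import *
t0=manip.current_time()
for n,p in dict(rack=(0.53,0.32,0.2),carrier=(0.43,0.02,0.22),tray=(0.44,-0.25,0.22),basket=(0.63,-0.09,0.25)).items():
    manip.move_ptp(p,down(np.pi/2))
    c,im,d=snap("wrist",f"v_{n}.png"); np.savez(f"v_{n}.npz",im=im,d=d,**c)
    print(n,manip.current_time()-t0, manip.current_ee_pos())
    cv2.imwrite(f"pics/v_{n}_big.png",cv2.resize(im,(800,600),interpolation=cv2.INTER_CUBIC)[:,:,::-1])
E
python3 v.py
```

```text
rack 1.45 [0.52935846 0.32084671 0.20015048]
carrier 2.7083000000000004 [0.43058267 0.02071344 0.22002287]
tray 3.8083 [ 0.44036912 -0.24873506  0.21997152]
basket 4.8416999999999994 [ 0.62920502 -0.09109529  0.24992672]
```

View pics/v_rack_big.png

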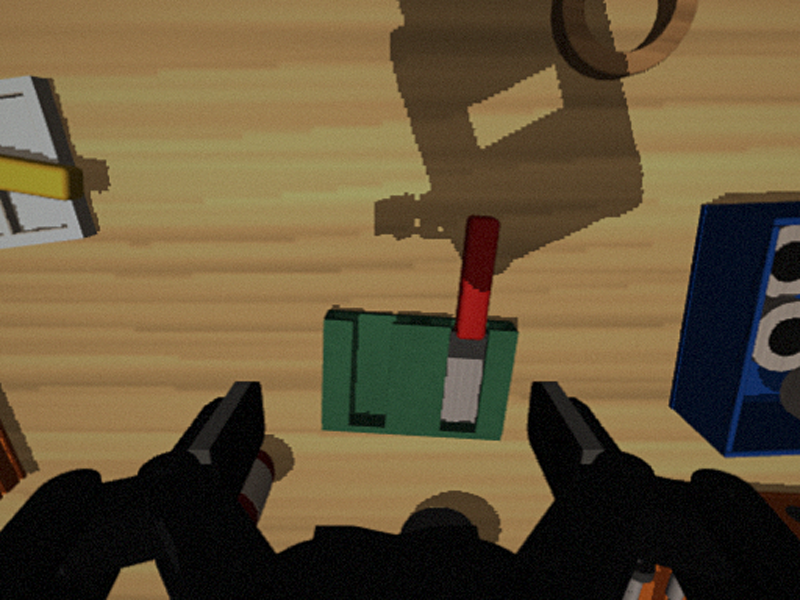

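View pics/v_carrier_big.png

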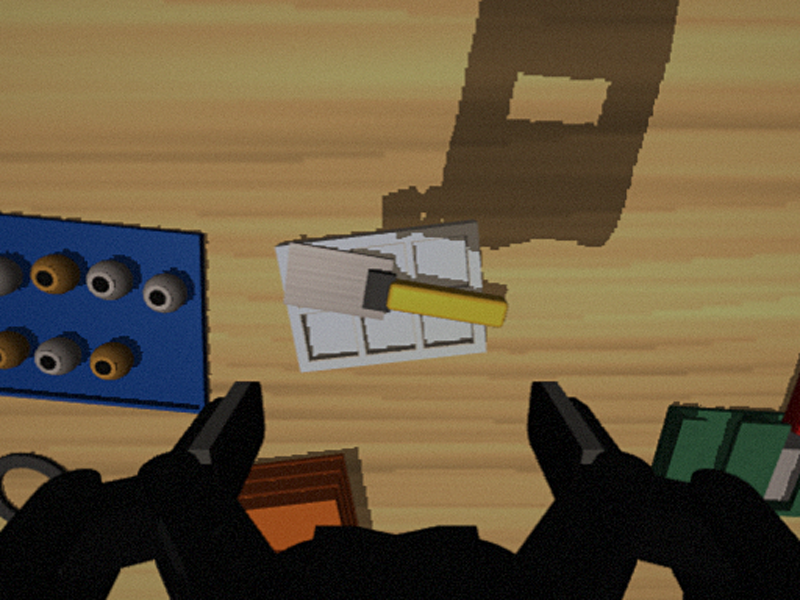

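View pics/v_tray_big.png

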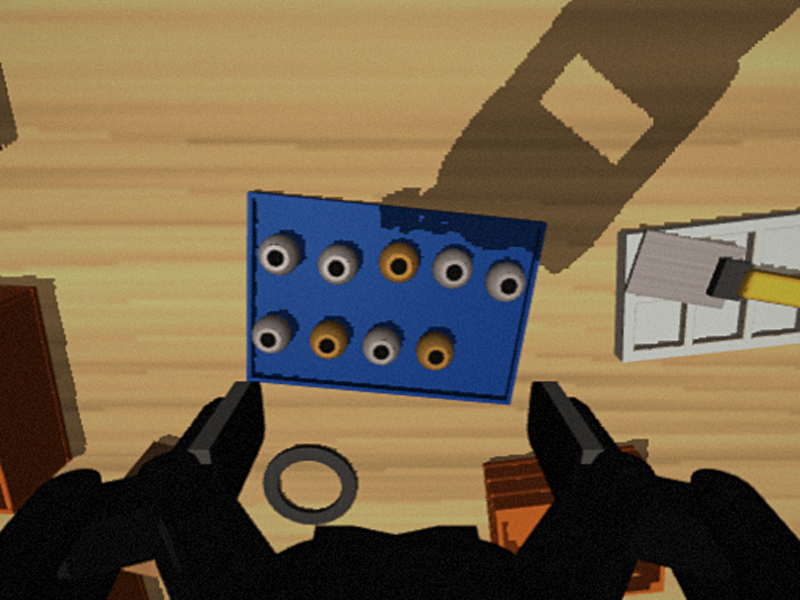

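View pics/v_basket_big.png

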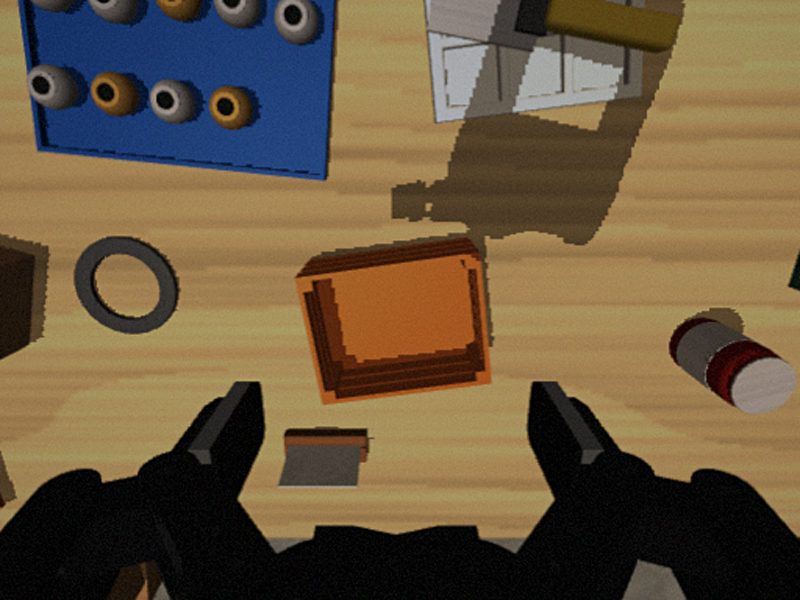

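```bash
cat >> h.py <<'E'
def ortho(c,im,ctr,z,half=(0.13,0.1),res=0.0005):
    "orthographic picture: columns = +y, rows = +x (as in wrist pics)"
    xs=np.arange(ctr[0]-half[1],ctr[0]+half[1],res); ys=np.arange(ctr[1]-half[0],ctr[1]+half[0],res)
    X,Y=np.meshgrid(xs,ys,indexing="ij"); p=w2px(c,np.c_[X.ravel(),Y.ravel(),np.full(X.size,z)]).astype(np.float32)
    return cv2.remap(im,p[:,0].reshape(X.shape),p[:,1].reshape(X.shape),cv2.INTER_LINEAR),xs[0],ys[0],res
def grid(o,x0,y0,res,fn,s=1):
    o=cv2.resize(o,None,fx=s,fy=s).copy()
    h,w=o.shape[:2]
    for k in range(int(np.ceil(x0/0.02)),int((x0+h*res/s)/0.02)+1):
        r=int((k*.02-x0)/res*s); cv2.line(o,(0,r),(4,r),(255,0,255),1); cv2.putText(o,f"{k*.02:.2f}",(6,r+4),0,.35,(255,0,255),1)
    for k in range(int(np.ceil(y0/0.02)),int((y0+w*res/s)/0.02)+1):
        r=int((k*.02-y0)/res*s); cv2.line(o,(r,0),(r,4),(255,0,255),1); cv2.putText(o,f"{k*.02:.2f}",(r-10,14),0,.35,(255,0,255),1)
    cv2.imwrite("pics/"+fn,o[:,:,::-1])
def load(n):
    f=np.load(f"v_{n}.npz"); return {k:f[k] for k in ["camera_matrix","R","t"]}|{"k1":float(f["k1"])},f["im"],f["d"]
E
python3 - <<'E'
from h import *
for n,ctr,z in [("rack",(0.6,0.33),0.029),("carrier",(0.48,0.02),0.016),("tray",(0.48,-0.25),0.0155),("basket",(0.69,-0.09),0.06)]:
    c,im,d=load(n)
    o=ortho(c,im,ctr,z); grid(*o,f"o_{n}.png",1.4)
E
```

```text
(no output)
```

View pics/o_rack.png

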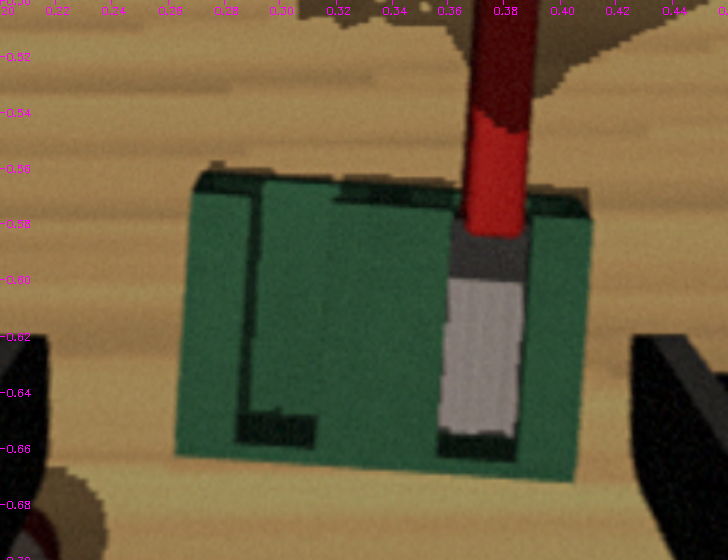

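View pics/o_carrier.png

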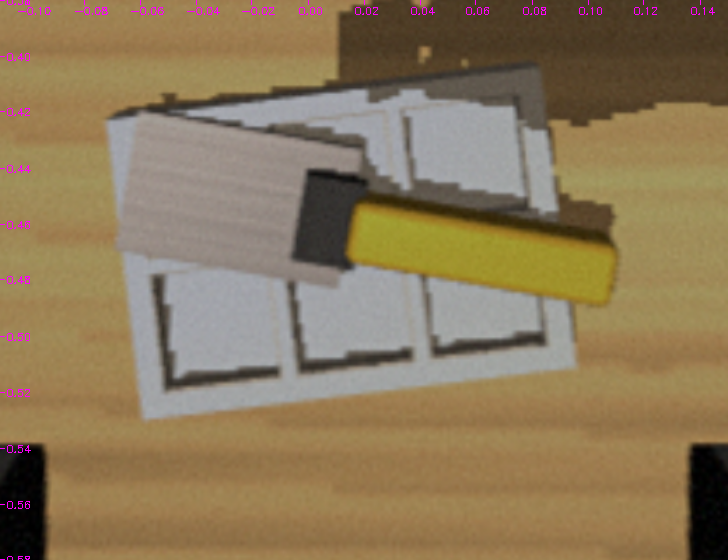

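View pics/o_tray.png

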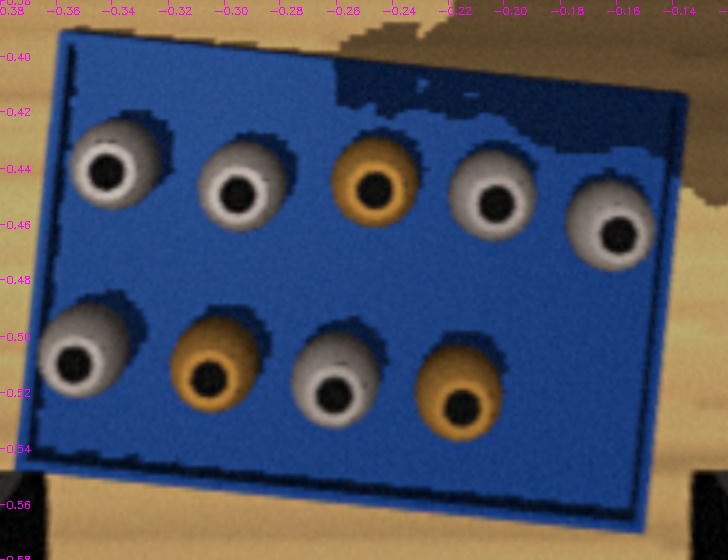

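View pics/o_basket.png

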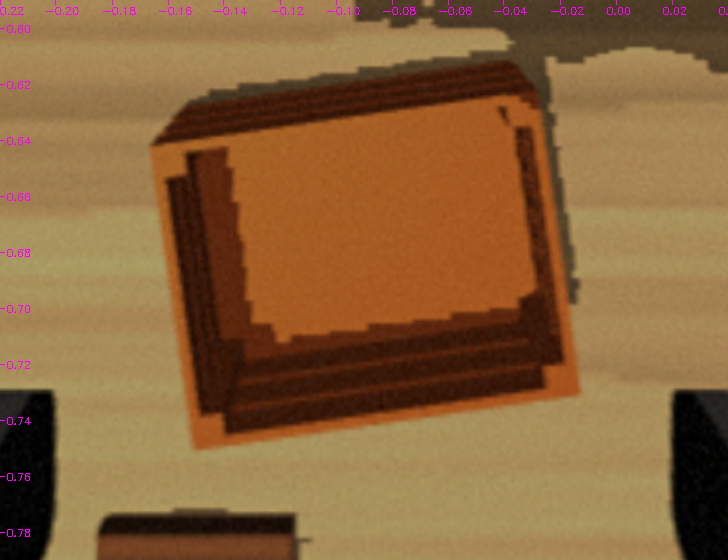

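```bash
cat >> h.py <<'E'
from scipy.optimize import least_squares
SCR=dict(A=(85,-25,4),B=(85,25,4),C=(5,-25,4),D=(5,25,4),E=(-87,-11,20),F=(-87,11,20))
def pose2(p,P):
    P=np.asarray(P,float); c,s=np.cos(p[2]),np.sin(p[2]); return np.c_[p[0]+c*P[:,0]-s*P[:,1],p[1]+s*P[:,0]+c*P[:,1],P[:,2]]
def scr_outlines():
    bl=[(85,-25,4),(85,25,4),(5,25,4),(5,-25,4)]; hd=[(-87,-11,20),(5,-11,20),(5,11,20),(-87,11,20)]; co=[(1,-15,12),(23,-15,12),(23,15,12),(1,15,12)]
    return [np.array(x)/1000. for x in (bl,hd,co)]
def draw(im,c,p,z0,outl,s=1.5625,col=(255,0,255)):
    o=cv2.resize(im,None,fx=s,fy=s,interpolation=cv2.INTER_CUBIC)
    for P in outl:
        Q=pose2(p,P); Q[:,2]+=z0; q=(w2px(c,Q)+.5)*s-.5
        cv2.polylines(o,[np.round(q).astype(int)],True,col,1)
    return o
E
python3 - <<'E'
from h import *
c,im,d=load("carrier")
k=.0005/1.4
pts=dict(A=(142,112),B=(118,248),C=(365,150),D=(338,287),E=(615,240),F=(606,303))
names=list(pts); U=np.array([pts[n] for n in names])
W=np.c_[.38+U[:,1]*k,-.11+U[:,0]*k,np.full(6,.016)]
uv=w2px(c,W); M=np.array([SCR[n] for n in names])/1000
def f(p):
    Q=pose2(p,M); Q[:,2]+=.016; return (w2px(c,Q)-uv).ravel()
r=least_squares(f,[.47,.02,-1.75]); print(r.x, np.degrees(r.x[2]), f(r.x).reshape(-1,2).round(1))
o=draw(im,c,r.x,.016,scr_outlines())
car=[np.array([(-.054,-.078,0),(.054,-.078,0),(.054,.078,0),(-.054,.078,0)])]+[np.array([(i*.024-.0205,j*.048-.0205,0),(i*.024+.0205,j*.048-.0205,0),(i*.024+.0205,j*.048+.0205,0),(i*.024-.0205,j*.048+.0205,0)]) for i in(-1,1) for j in (-1,0,1)]
for P in car:
    Q=pose2((.4669,.0121,.117),P); Q[:,2]=.016; cv2.polylines(o,[np.round((w2px(c,Q)+.5)*1.5625-.5).astype(int)],True,(0,200,0),1)
o=o[180:400,230:540]
cv2.imwrite("pics/fit1.png",cv2.resize(o,None,fx=2.5,fy=2.5)[:,:,::-1])
S=r.x; g=pose2(S,[(-.028,0,0)])[0]; print("grasp",g)
manip  # ik
for yaw in (S[2]-np.pi/2,S[2]+np.pi/2): print(manip.inverse_kinematics((g[0],g[1],.1),down(yaw)))
for yaw in (-.0675-np.pi/2,-.0675+np.pi/2): print(manip.inverse_kinematics((.46,.311,.05),down(yaw)))
E
```

```text
[ 0.45688695  0.01966374 -1.73201349] -99.23706316767353 [[-1.6 -0.5]
 [-1.1  0.5]
 [-1.4 -1. ]
 [-0.1 -0.2]
 [ 2.3  0.7]
 [ 1.8  1.1]]
grasp [0.46138151 0.04730065 0.        ]
None
[ 1.73518430e-03  3.94375608e-01  1.98107035e+00 -4.44089210e-16
  7.66146700e-01  1.62952350e-01]
[ 5.10654270e-01  6.09107471e-01  1.76550113e+00 -4.44089210e-16
  7.66984054e-01  2.14895060e+00]
[ 5.10654270e-01  6.09107471e-01  1.76550113e+00 -4.44089210e-16
  7.66984054e-01 -9.92642057e-01]
```

View pics/fit1.png

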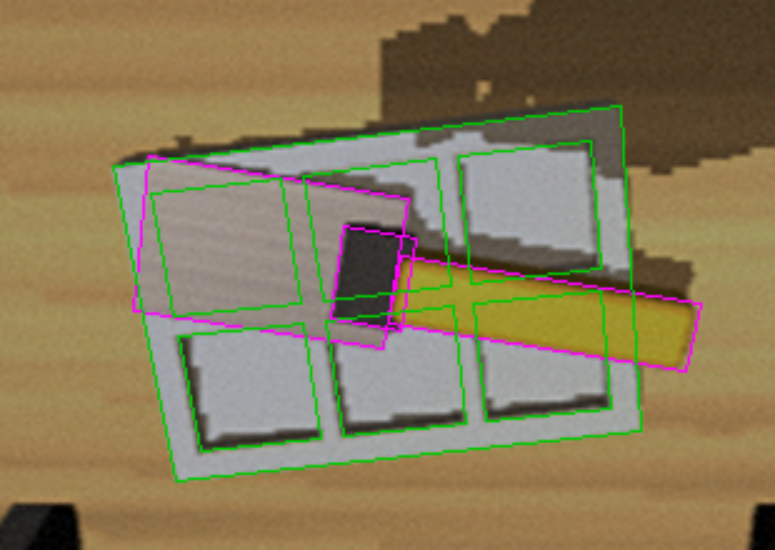

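```bash
cat > g1.py <<'E'
from h import *
S=(.45689,.01966,-1.7320)
yaw=S[2]+np.pi/2
g=pose2(S,[(-.029,0,0)])[0]
manip.set_gripper(0.6,60)
manip.move_ptp((g[0],g[1],.10),down(yaw))
print(manip.current_ee_pos(),manip.current_force())
manip.move_l((g[0],g[1],.0195),max_speed=.1)
print(manip.current_ee_pos(),manip.current_force())
c,im,d=snap("wrist","g1a.png")
manip.set_gripper(0.0,60)
print("w",manip.current_grip_width(),manip.current_ee_pos(),manip.current_force())
manip.move_l((g[0],g[1],.08),max_speed=.1)
print("w",manip.current_grip_width(),manip.current_force(),manip.current_time())
snap("wrist","g1b.png"); snap("scene","g1s.png")
E
python3 g1.py
```

```text
[0.46203223 0.04819269 0.10024796] [-0.05907299 -0.29553653  0.44769873]
[0.46189341 0.04826447 0.0199307 ] [ 0.60427248 -0.01176391 -0.36297121]
w 0.24293143463653522 [0.46192323 0.04828643 0.02014512] [-1.93344336  0.18939553  7.48604922]
w 0.23856889798687986 [ 0.09604187 -0.14584603 -1.34928377] 9.8167
```

```bash
cd pics; python3 -c "
import cv2,numpy as np
a=[cv2.imread(f) for f in ('g1b.png','g1s.png')]
cv2.imwrite('g1m.png',cv2.resize(np.hstack([a[0],a[1]]),(800,300)))"
```

```text
(no output)
```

View pics/g1m.png

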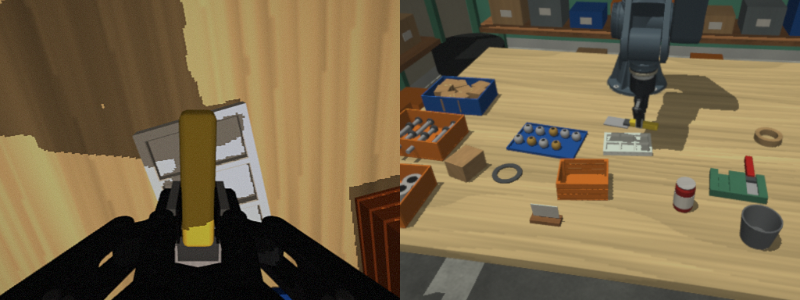

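```bash
cat > g2.py <<'E'
from h import *
m=np.array([.5709,.3034]); th=-.0675; dx=np.array([np.cos(th),np.sin(th)]); dy=np.array([-dx[1],dx[0]])
R=down(th+np.pi/2)
def P(tip,y,z): # grasp such that blade tip is 'tip' inside mouth
    q=m+dx*(tip-.114)+dy*y; return (q[0],q[1],z)
if __name__=="__main__":
    manip.move_ptp(P(-.03,0,.08),R)
    print("w",manip.current_grip_width(),manip.current_ee_pos(),P(-.03,0,.08))
    manip.move_l(P(-.03,0,.0125),max_speed=.1)
    print("w",manip.current_grip_width(),manip.current_ee_pos(),P(-.03,0,.0125),manip.current_force())
    snap("wrist","g2w.png")
    for n in("top","scene"):
        c,im,d=snap(n)
        q=w2px(c,[(m[0],m[1],.03)])[0]; u,v=int(q[0]),int(q[1])
        cv2.imwrite(f"pics/g2{n}.png",cv2.resize(im[max(v-60,0):v+60,max(0,u-80):u+80],None,fx=5,fy=5,interpolation=cv2.INTER_CUBIC)[:,:,::-1])
    print(manip.current_time())
E
python3 g2.py
```

```text
w 0.24091008254349233 [0.42727035 0.31239022 0.07966902] (np.float64(0.42722792546243105), np.float64(0.31311262055633016), 0.08)
w 0.24170806118539753 [0.42759573 0.31319563 0.01293652] (np.float64(0.42722792546243105), np.float64(0.31311262055633016), 0.0125) [-0.0689196   0.85420685 -1.61271136]
11.9333
```

View pics/g2top.png

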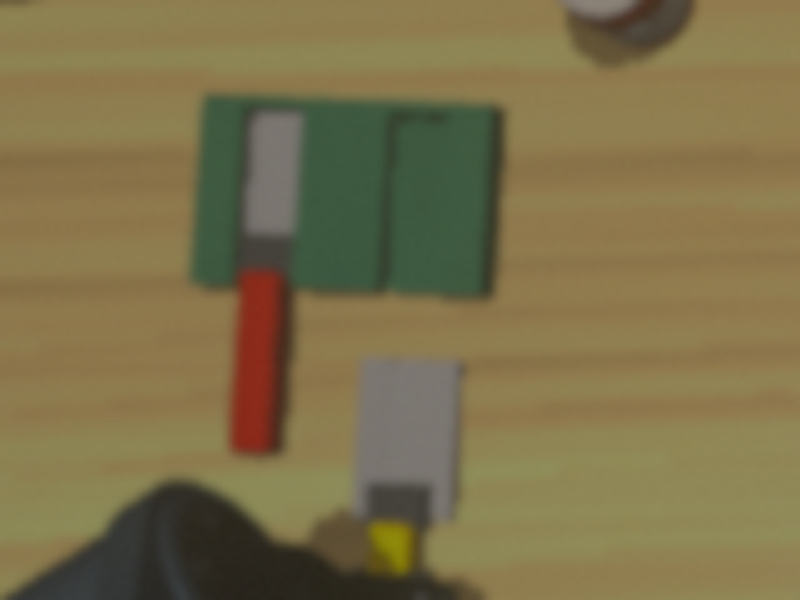

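View pics/g2scene.png

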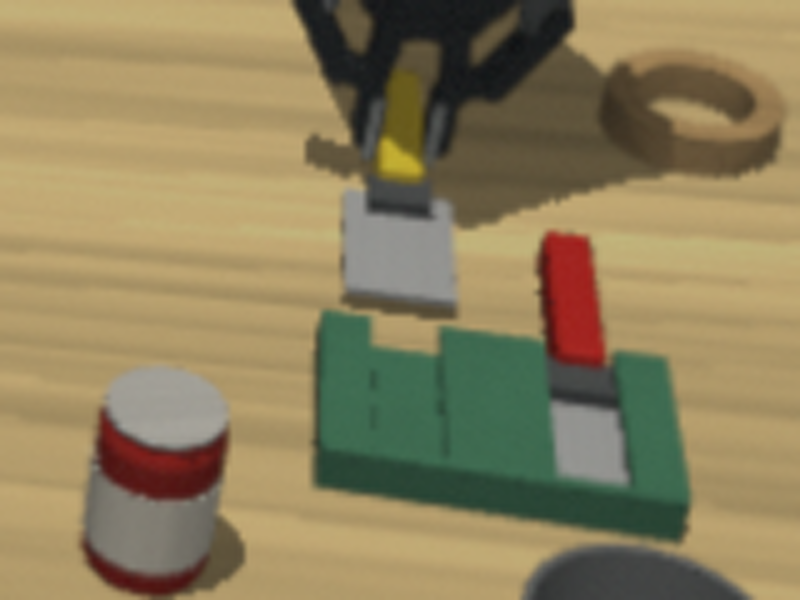

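```bash
cat > g3.py <<'E'
from g2 import *
f0=manip.current_force(); 
def fl():
    f=manip.current_force()-f0; return np.array([f[:2]@dx,f[:2]@dy,f[2]])
def go(tip,y,z,v=.05): manip.move_l(P(tip,y,z),max_speed=v)
ok=True
for tip in np.arange(-.02,.0501,.01):
    go(tip,0,.0125); f=fl(); print(round(tip,3),f.round(1))
    if abs(f).max()>12: ok=False; break
if ok:
    lim={}
    for s in (1,-1):
        for y in np.arange(0,.0091,.001):
            go(tip,s*y,.0125,.02); f=fl()
            if abs(f[1])>5: break
        lim[s]=s*y; print("y lim",s*y,f.round(1),manip.current_ee_pos()); go(tip,0,.0125,.03)
    print((lim[1]+lim[-1])/2, manip.current_grip_width(), manip.current_time())
E
python3 g3.py
```

```text
-0.02 [ 0.3 -0.4  0.3]
-0.01 [-0.4 -0.7  0.8]
0.0 [-0.  -1.3 -0.3]
0.01 [0.6 0.1 0.9]
0.02 [ 0.4 -1.1 -0.3]
0.03 [-0.8 -0.5 -0.2]
0.04 [ 0.6 -0.1  0.9]
0.05 [-0.8 -0.9  0.3]
y lim 0.005 [-0.1 -6.1  1.2] [0.50709567 0.31207195 0.01232759]
y lim -0.008 [-2.1  8.2 -0.1] [0.50641568 0.30092641 0.01269151]
-0.0015 0.23594326317090197 19.2167
```

```bash
cat > g4.py <<'E'
from g2 import *
f0=manip.current_force()
def fl():
    f=manip.current_force()-f0; return np.array([f[:2]@dx,f[:2]@dy,f[2]])
def go(tip,y,z,v=.05): manip.move_l(P(tip,y,z),max_speed=v)
y=-.0015; go(.05,y,.0125)
print(fl().round(1))
tip=.05
while tip<.088:
    tip+=.003; go(tip,y,.0118,.03); f=fl(); print(round(tip,3),f.round(1),manip.current_ee_pos().round(4))
    if abs(f[0])>12 : break
print(manip.current_grip_width(), manip.current_time())
c,im,d=snap("top")
q=w2px(c,[(m[0],m[1],.03)])[0]; u,v=int(q[0]),int(q[1])
cv2.imwrite(f"pics/g4top.png",cv2.resize(im[max(v-60,0):v+60,max(0,u-80):u+80],None,fx=5,fy=5,interpolation=cv2.INTER_CUBIC)[:,:,::-1])
E
python3 g4.py
```

```text
[ 0.4 -2.3  0.7]
0.053 [ 0.3 -2.1 -0.1] [0.5102 0.306  0.0118]
0.056 [ 0.7 -0.9  0.4] [0.5131 0.3058 0.0118]
0.059 [ 1.4 -1.2  0.4] [0.5161 0.3056 0.0118]
0.062 [ 1.1 -0.8  0.1] [0.5191 0.3054 0.0118]
0.065 [-0.4 -0.3  0.3] [0.5221 0.3052 0.0118]
0.068 [ 0.4 -0.1 -0.2] [0.5251 0.305  0.0118]
0.071 [-0.2 -0.7  0.3] [0.5281 0.3048 0.0118]
0.074 [ 0.3 -0.7  0.9] [0.5311 0.3046 0.0118]
0.077 [-0.1 -0.2  0.2] [0.5341 0.3043 0.0118]
0.08 [ 0.2  0.3 -0.2] [0.537  0.3042 0.0118]
0.083 [ 0.3 -0.4  0.4] [0.54   0.304  0.0118]
0.086 [ 0.8 -1.6 -0.4] [0.543  0.3038 0.0118]
0.089 [ 0.1 -0.1  0.4] [0.546  0.3036 0.0118]
0.2355571364551396 22.7167
```

View pics/g4top.png

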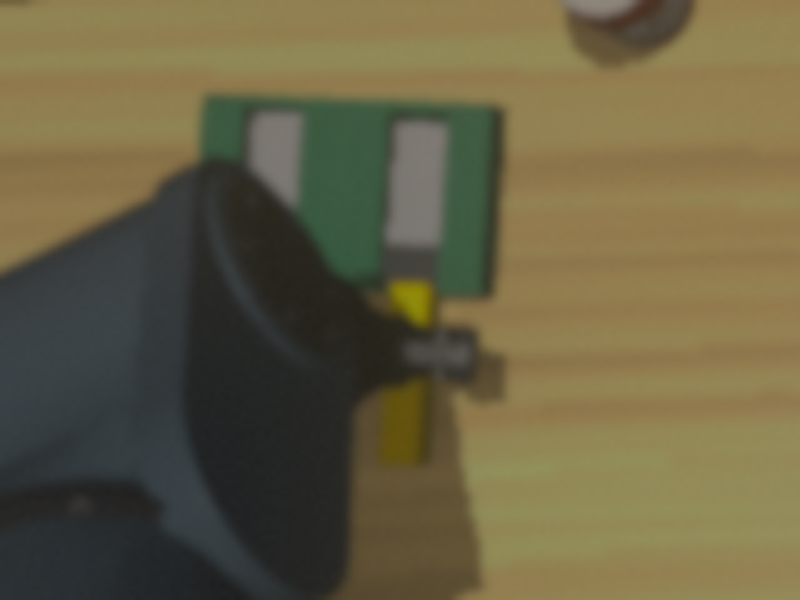

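```bash
cat > g5.py <<'E'
from g2 import *
f0=manip.current_force()
def fl():
    f=manip.current_force()-f0; return np.array([f[:2]@dx,f[:2]@dy,f[2]])
y=-.0015; tip=.089
while tip<.1:
    tip+=.0015; manip.move_l(P(tip,y,.0112),max_speed=.03); f=fl(); print(round(tip,4),f.round(1),manip.current_ee_pos().round(4))
    if abs(f[0])>8 : break
print(manip.current_grip_width(), manip.current_time())
E
python3 g5.py
```

```text
0.0905 [-0.2  0.2  1.7] [0.5474 0.3035 0.0111]
0.092 [0.3 0.2 0.2] [0.549  0.3034 0.0112]
0.0935 [-3.   1.1  1.8] [0.5499 0.3033 0.011 ]
0.095 [-10.9   1.9   3.8] [0.5499 0.3032 0.0106]
0.23902313497684502 23.7667
```

```bash
cat > g6.py <<'E'
from g2 import *
p=manip.current_ee_pos()
manip.set_gripper(0.5)
print(manip.current_force())
manip.move_l((p[0],p[1],.12),max_speed=.15)
manip.move_ptp((.53,.30,.2),down(np.pi/2))
c,im,d=snap("wrist","g6.png"); np.savez("v_rack2.npz",im=im,d=d,**c)
grid(*ortho(c,im,(.6,.33),.029),"o_rack2.png",1.4)
print(manip.current_time())
E
python3 g6.py
```

```text
[ 0.64882411 -0.50710042 -0.63007491]
25.4583
```

View pics/o_rack2.png

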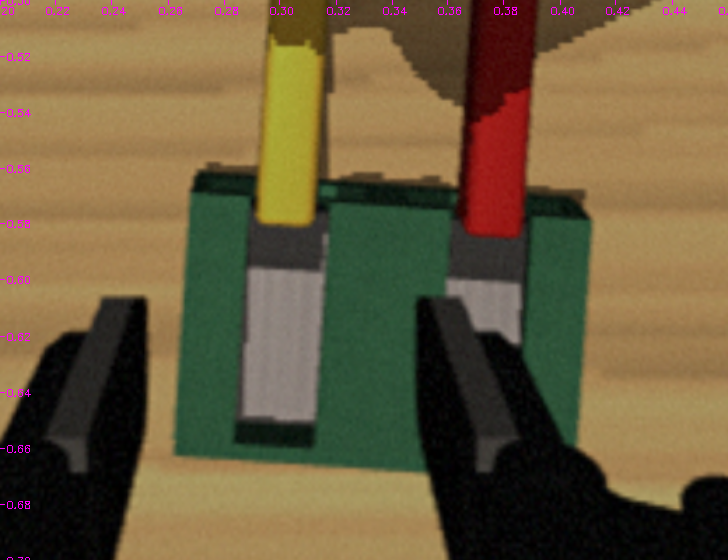

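```bash
cat >> h.py <<'E'
def find_balls(c,im,ctr=(.47,-.25),half=(.14,.11),z=.0155,fn=None):
    o,x0,y0,res=ortho(c,im,ctr,z,half)
    lab=o.astype(int); hsv=cv2.cvtColor(o,cv2.COLOR_RGB2HSV)
    g=cv2.GaussianBlur(255-np.clip(lab[:,:,2]-lab[:,:,0]+60,0,255).astype(np.uint8),(5,5),0)
    cs=cv2.HoughCircles(g,cv2.HOUGH_GRADIENT,1,50,param1=60,param2=14,minRadius=28,maxRadius=36)
    out=[]
    for u,v,r in ([] if cs is None else cs[0]):
        yy,xx=np.mgrid[:o.shape[0],:o.shape[1]]; m=((xx-u)**2+(yy-v)**2<28**2)&(hsv[:,:,2]>60)
        col=o[m].mean(0); sat=(col.max()-col.min())/col.max()
        blue=col[2]>col[0]*1.15
        kind="?" if blue else ("brass" if sat>.35 else "steel")
        out.append((kind,x0+v*res,y0+u*res,r*res,round(float(sat),2)))
        cv2.circle(o,(int(u),int(v)),int(r),(255,0,255),1); cv2.putText(o,kind[0],(int(u)-35,int(v)-25),0,.6,(255,0,255),2)
    if fn: grid(o,x0,y0,res,fn,1.4)
    return out
VIEW=(.44,-.25,.22)
E
cat > b0.py <<'E'
from h import *
c,im,d=load("tray")
for b in sorted(find_balls(c,im,fn="balls0.png")): print(b)
E
python3 b0.py
```

```text
('brass', np.float64(0.4442500030994415), np.float64(-0.24624998807907106), np.float32(0.01575), 0.69)
('brass', np.float64(0.508250013589859), np.float64(-0.3027499982714653), np.float32(0.015500001), 0.69)
('brass', np.float64(0.5212500101327896), np.float64(-0.2157499933242798), np.float32(0.01605), 0.69)
('steel', np.float64(0.43875000685453414), np.float64(-0.3392499977350235), np.float32(0.016), 0.11)
('steel', np.float64(0.44625000715255736), np.float64(-0.29324999392032625), np.float32(0.016250001), 0.12)
('steel', np.float64(0.4497500067949295), np.float64(-0.20424999237060548), np.float32(0.016), 0.12)
('steel', np.float64(0.4602500057220459), np.float64(-0.1622499817609787), np.float32(0.01605), 0.12)
('steel', np.float64(0.5042500054836273), np.float64(-0.3512499997019768), np.float32(0.01715), 0.12)
('steel', np.float64(0.5147500044107437), np.float64(-0.26074999511241914), np.float32(0.016600002), 0.12)
```

View pics/balls0.png

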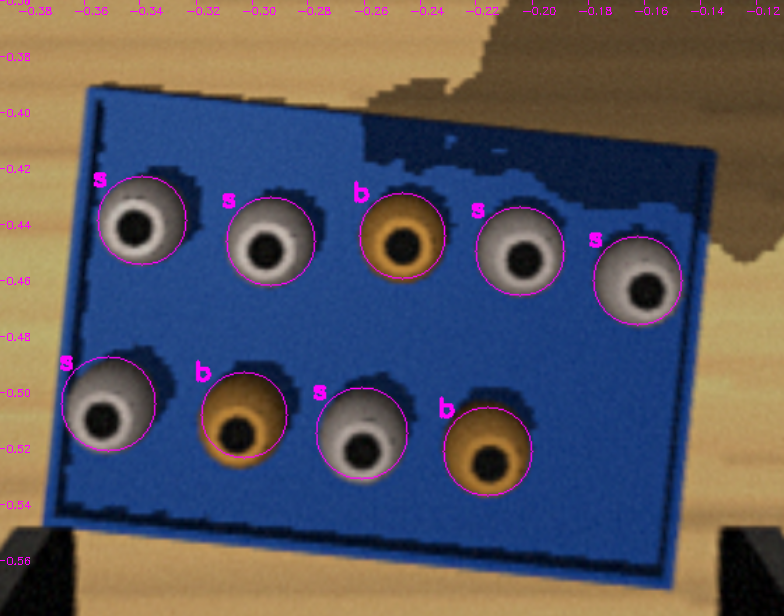

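```bash
cat >> h.py <<'E'
def find2(c,im,ctr=(.47,-.25),half=(.14,.11),z=.0155,fn=None):
    o,x0,y0,res=ortho(c,im,ctr,z,half); f=o.astype(float)
    mb=((f[:,:,2]>1.25*f[:,:,0])).astype(np.uint8)
    # tray region = hull of blue
    cn,_=cv2.findContours(cv2.morphologyEx(mb,cv2.MORPH_OPEN,np.ones((5,5))),cv2.RETR_EXTERNAL,cv2.CHAIN_APPROX_NONE)
    hull=cv2.convexHull(max(cn,key=cv2.contourArea)); reg=np.zeros_like(mb); cv2.fillConvexPoly(reg,hull,1)
    m=(reg&(1-mb)&(f[:,:,0]>45)).astype(np.uint8); m=cv2.morphologyEx(m,cv2.MORPH_OPEN,np.ones((9,9)))
    cn,_=cv2.findContours(m,cv2.RETR_EXTERNAL,cv2.CHAIN_APPROX_NONE); out=[]
    for k in cn:
        if cv2.contourArea(k)<1200: continue
        (u,v),r=cv2.minEnclosingCircle(k); mm=np.zeros_like(m); cv2.drawContours(mm,[k],-1,1,-1)
        M=cv2.moments(k); u,v=M["m10"]/M["m00"],M["m01"]/M["m00"]
        sel=(mm>0)&(f[:,:,0]>80); col=f[sel].mean(0); sat=(col.max()-col.min())/col.max()
        kind="brass" if sat>.35 else "steel"
        out.append((kind,round(x0+v*res,4),round(y0+u*res,4),round(r*res,4),round(cv2.contourArea(k)*res*res*1e6)))
        cv2.drawContours(o,[k],-1,(255,0,255),1); cv2.putText(o,kind[0],(int(u)-8,int(v)-25),0,.6,(255,0,255),2)
    if fn: grid(o,x0,y0,res,fn,1.4)
    return out
CAR=(.4669,.0121,.117); BAS=(.6866,-.0893,.1412)
WELL=[pose2(CAR,[(i*.024,j*.048,.016)])[0] for i in(-1,1) for j in (-1,0,1)]
def view(fn=None):
    manip.move_ptp(VIEW,down(np.pi/2)); c,im,d=snap("wrist"); return find2(c,im,fn=fn)
def grab(x,y,z=.008,yaw=-.104,op=.5):
    manip.set_gripper(op,40)
    manip.move_ptp((x,y,.07),down(yaw)); manip.move_l((x,y,z),max_speed=.12)
    f=manip.current_force()[2]
    manip.set_gripper(0,40); w1=manip.current_grip_width()
    manip.move_l((x,y,.07),max_speed=.15)
    w=manip.current_grip_width(); print("grab",round(x,4),round(y,4),"w",round(w1,3),round(w,3),"fz",round(f,1),"t",round(manip.current_time(),1)); return w
def put(p,yaw,z,zt,op=.5):
    "p xy, lower to z, travel height zt"
    manip.move_ptp((p[0],p[1],zt),down(yaw)); w=manip.current_grip_width()
    if w<.25: print("LOST",w); return False
    manip.move_l((p[0],p[1],z),max_speed=.12)
    w=manip.current_grip_width(); f=manip.current_force()
    manip.set_gripper(op); manip.move_l((p[0],p[1],zt),max_speed=.2)
    print("put w",round(w,3),"f",f.round(1)); return True
def put_basket(k): 
    p=pose2(BAS,[(0,(k-1)*.042,0)])[0]; return put(p,BAS[2],.035,.13)
def put_well(k): return put(WELL[k],CAR[2]-np.pi/4,.018,.07)
E
cat > b1.py <<'E'
from h import *
bs=view("balls1.png")
for b in sorted(bs): print(*b)
b=[b for b in bs if b[0]=="brass" and abs(b[1]-.521)<.015 and abs(b[2]+.216)<.015]
if b:
    b=b[0]; w=grab(b[1],b[2])
    snap("scene","b1s.png"); snap("wrist","b1w.png")
    if w>.25: put_basket(0)
    print(manip.current_time())
E
python3 b1.py
```

```text
brass 0.445 -0.2465 0.016 754
brass 0.4737 -0.1654 0.0313 1535
brass 0.5105 -0.3039 0.017 794
steel 0.4387 -0.3393 0.016 736
steel 0.4465 -0.2938 0.0159 736
steel 0.4495 -0.2043 0.0161 740
steel 0.5052 -0.3508 0.017 782
steel 0.5158 -0.2607 0.0167 770
```

View pics/balls1.png

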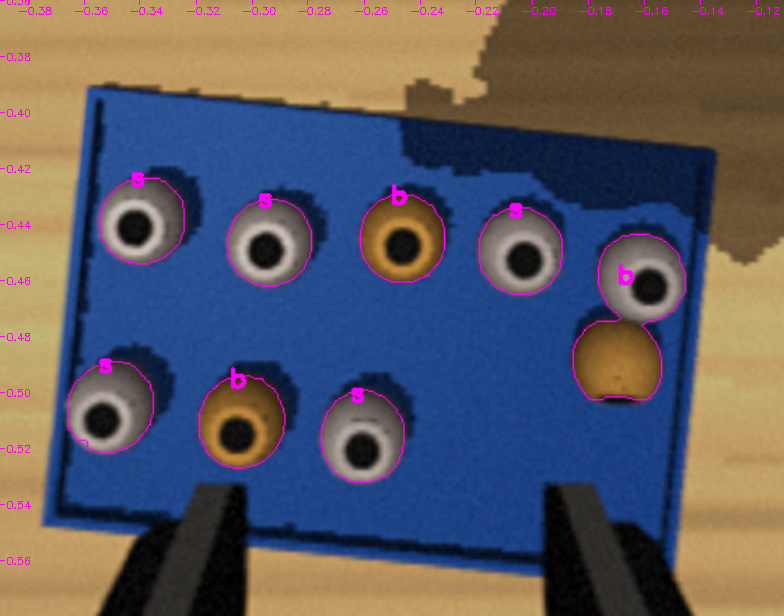

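```bash
cat > b2.py <<'E'
from h import *
w=grab(.445,-.2465)
snap("scene","b2s.png"); snap("wrist","b2w.png")
if w>.25: put_basket(0)
bs=view("balls2.png")
for b in sorted(bs): print(*b)
E
python3 b2.py; cd pics;  python3 -c "
import cv2,numpy as np
a=[cv2.imread(f) for f in ('b2w.png','b2s.png')]
cv2.imwrite('b2m.png',cv2.resize(np.hstack([a[0],a[1]]),(800,300)))"
```

```text
grab 0.445 -0.2465 w 0.34 0.342 fz 0.0 t 30.7
put w 0.341 f [-0.3 -0.1 -0.3]
brass 0.4737 -0.1654 0.0313 1539
brass 0.5105 -0.3039 0.0171 797
steel 0.4387 -0.3394 0.0161 739
steel 0.4464 -0.2938 0.016 730
steel 0.4495 -0.2044 0.0161 744
steel 0.5052 -0.3508 0.0171 781
steel 0.5158 -0.2607 0.0166 760
```

View pics/b2m.png

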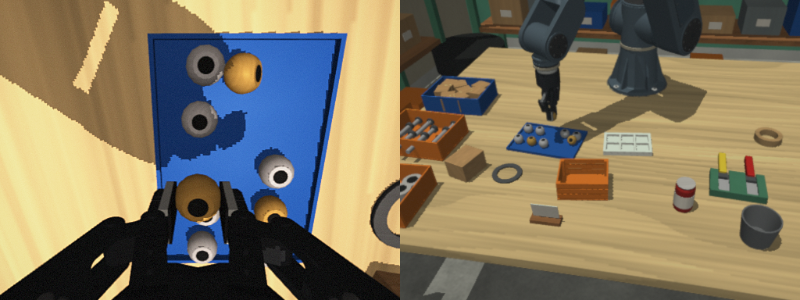

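View pics/balls2.png

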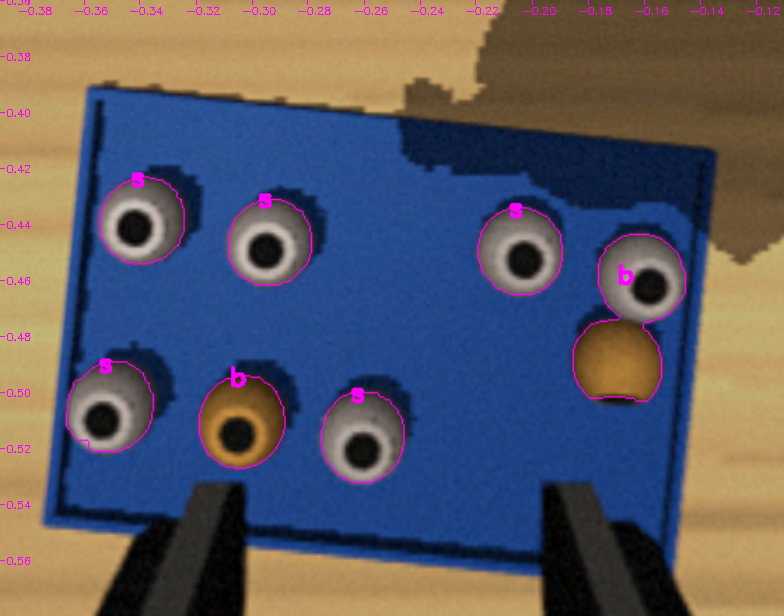

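```bash
cat > b3.py <<'E'
from h import *
w=grab(.489,-.1695,z=.0125,yaw=1.467)
if w>.25: put_basket(1)
w=grab(.5105,-.3039)
if w>.25: put_basket(2)
bs=view("balls3.png")
for b in sorted(bs): print(*b)
E
python3 b3.py
```

```text
grab 0.489 -0.1695 w 0.341 0.333 fz -0.6 t 37.8
put w 0.339 f [ 0.1 -0.  -1.1]
grab 0.5105 -0.3039 w 0.341 0.337 fz 0.4 t 43.9
put w 0.34 f [ 0.4 -0.4 -0.9]
steel 0.4387 -0.3394 0.016 740
steel 0.4464 -0.2939 0.0161 731
steel 0.4496 -0.2044 0.016 744
steel 0.4589 -0.1611 0.0165 768
steel 0.5051 -0.3508 0.017 778
steel 0.5158 -0.2607 0.0167 764
```

View pics/balls3.png

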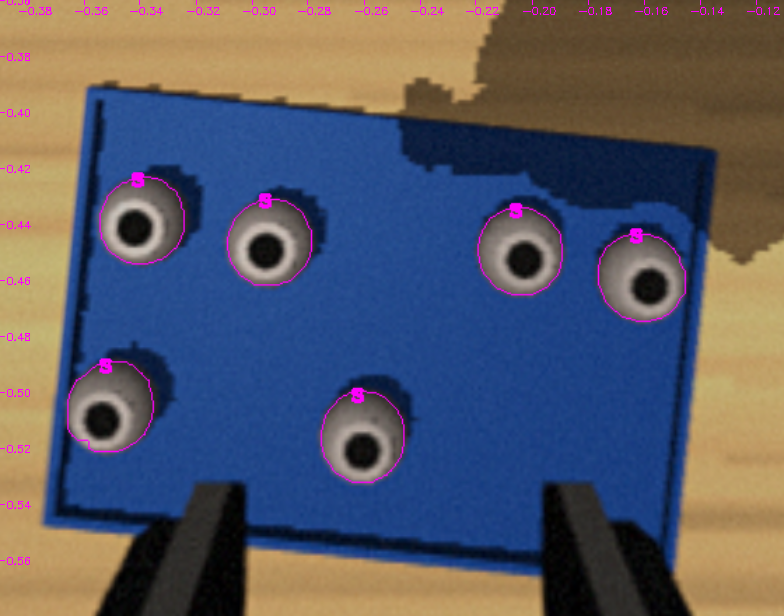

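```bash
cat > b4.py <<'E'
from h import *
w=grab(.5158,-.2607,z=.009)
if w>.25: put_well(5)
manip.move_ptp((.43,.02,.22),down(np.pi/2))
c,im,d=snap("wrist"); o,x0,y0,res=ortho(c,im,(.47,.02),.0195)
for W in WELL: cv2.circle(o,(int((W[1]-y0)/res),int((W[0]-x0)/res)),32,(255,0,255),1)
grid(o,x0,y0,res,"w4.png",1.4); print(manip.current_time())
E
python3 b4.py
```

```text
grab 0.5158 -0.2607 w 0.335 0.335 fz -0.2 t 51.9
put w 0.337 f [ 0.5  0.9 -0.4]
56.425
```

View pics/w4.png

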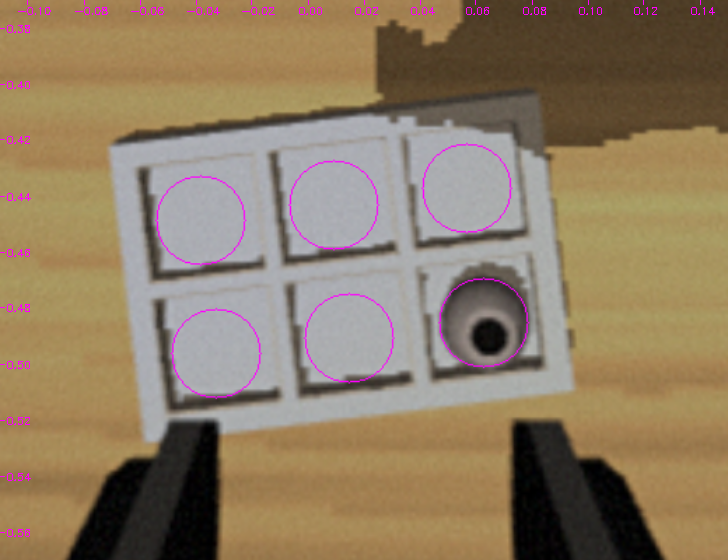

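```bash
cat > b5.py <<'E'
from h import *
for k in (4,3,2,1,0):
    bs=[b for b in view(f"balls5_{k}.png")]
    print(len(bs),sorted(bs))
    if any(b[0]!="steel" or b[3]>.019 for b in bs): print("odd"); break
    b=max(bs,key=lambda b:b[1]+b[2]*0.3)
    w=grab(b[1],b[2],z=.011)
    if w<.25 or not put_well(k): print("fail"); break
manip.move_ptp((.43,.02,.22),down(np.pi/2))
c,im,d=snap("wrist"); o,x0,y0,res=ortho(c,im,(.47,.02),.0195)
for W in WELL: cv2.circle(o,(int((W[1]-y0)/res),int((W[0]-x0)/res)),32,(255,0,255),1)
grid(o,x0,y0,res,"w5.png",1.4); print(manip.current_time())
E
python3 b5.py
```

```text
5 [('steel', np.float64(0.4387), np.float64(-0.3394), 0.016, 737), ('steel', np.float64(0.4465), np.float64(-0.2939), 0.016, 733), ('steel', np.float64(0.4496), np.float64(-0.2044), 0.016, 741), ('steel', np.float64(0.4589), np.float64(-0.1611), 0.0164, 766), ('steel', np.float64(0.5051), np.float64(-0.3508), 0.0172, 778)]
grab 0.4589 -0.1611 w 0.334 0.339 fz 0.8 t 60.8
put w 0.343 f [ 0.  -0.4 -0.4]
4 [('steel', np.float64(0.4387), np.float64(-0.3394), 0.016, 738), ('steel', np.float64(0.4464), np.float64(-0.2939), 0.0161, 730), ('steel', np.float64(0.4497), np.float64(-0.2044), 0.0161, 743), ('steel', np.float64(0.5052), np.float64(-0.3508), 0.017, 777)]
grab 0.5052 -0.3508 w 0.34 0.335 fz -0.1 t 68.5
put w 0.335 f [-0.9 -0.4 -1. ]
3 [('steel', np.float64(0.4387), np.float64(-0.3394), 0.0161, 738), ('steel', np.float64(0.4464), np.float64(-0.2939), 0.016, 732), ('steel', np.float64(0.4495), np.float64(-0.2044), 0.0161, 744)]
grab 0.4495 -0.2044 w 0.338 0.336 fz -0.2 t 76.6
put w 0.339 f [-0.2  0.   0.1]
2 [('steel', np.float64(0.4387), np.float64(-0.3393), 0.016, 740), ('steel', np.float64(0.4463), np.float64(-0.2939), 0.0162, 733)]
grab 0.4463 -0.2939 w 0.341 0.337 fz 0.5 t 84.5
put w 0.338 f [ 0.7  0.6 -1.6]
1 [('steel', np.float64(0.4387), np.float64(-0.3394), 0.016, 735)]
grab 0.4387 -0.3394 w 0.338 0.336 fz -0.5 t 92.4
put w 0.336 f [-0.  -0.3 -0.9]
96.7167
```

View pics/w5.png

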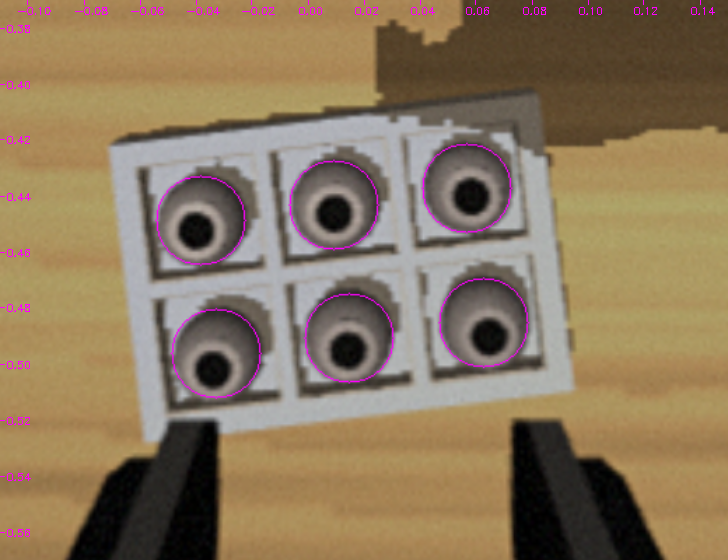

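All six steel balls sit within about 1 mm of the well circles. Next I check the basket, the rack and the tray.

```bash
cat > e.py <<'E'
from h import *
ims=[]
for p in ((.63,-.09,.25),(.53,.30,.2),VIEW):
    manip.move_ptp(p,down(np.pi/2)); manip.dwell(.2); ims.append(snap("wrist")[1])
ims.append(snap("scene")[1])
o=np.vstack([np.hstack(ims[:2]),np.hstack(ims[2:])])
cv2.imwrite("pics/end.png",cv2.resize(o,(800,600),interpolation=cv2.INTER_AREA)[:,:,::-1]); print(manip.current_time(),manip.current_ee_pos())
E
python3 e.py
```

```text
101.9417 [ 0.44017703 -0.24975192  0.21996446]
```

View pics/end.png

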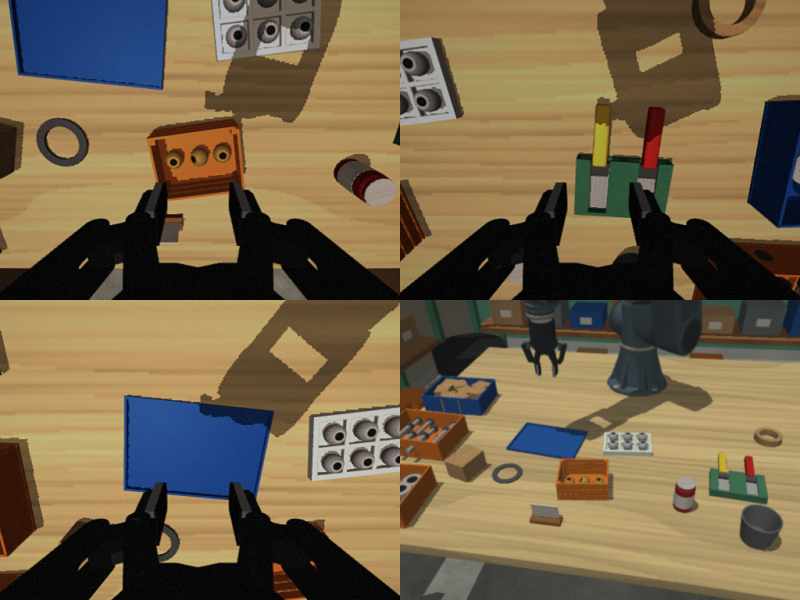

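```bash
python3 -c "
from bench import manip
manip.sign_off(); print(manip.current_time())"
```

```text
the job is handed in; nothing more can be done
the job is handed in; nothing more can be done
```

I finished packing and handed the job in at about 102 s of the 200 s; no verdict is reported.

- **Scraper:** it is in the free channel, blade first. I centred it by touching both side walls and pushed until it met a stop at about 11 N. In the picture afterwards it lies just like the fixed red scraper beside it.
- **Steel balls:** all six were there, and each sits in its own well. In the last carrier view they match the well centres to within about 1 mm.
- **Brass balls:** all three were there, and all are in the reject basket. One had been knocked onto its round side next to a steel ball, so I gripped it across the other way.
- **Last views:** the tray is empty, and the can and the carton look undisturbed. The gripper is clear of everything and nothing slipped in the grip.

One check disagreed. By my camera estimates the blade tip stopped about 92 mm past the mouth, where 80 mm is fully home. I put this down to error in my camera estimate of the mouth and of the grip position on the handle. The scraper was against a hard stop and well past the required 72 mm.

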